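# Sort the soil samples back into their trays

## Robot

A 6-joint arm with a two-finger parallel gripper is mounted at the origin on the work surface; the furniture and walls round the work are solid. World frame = base frame: x ahead of the robot, y to its left, z up, the work surface at z = 0. Lengths are in m, angles in rad, forces in N, time in s.
With the tool pointing down it reaches from about 0.35 to 0.775 m from the base axis. Payload 7.3 kg.
Tool frame: the origin (TCP) lies at the very end of the fingers, on their centre line; the grasp point (between the pads) lies 19 mm behind it; z points along the fingers, y is the line along which they close (so a half turn about z gives the same grasp; the last joint's range is limited). The gripper opens to 92 mm and grips with 3 to 60 N. Pads are 19 mm wide; open, the fingers measure 130 mm over their backs; the gripper's body (75 mm by 190 mm) begins 47 mm behind the grasp point.
Start: joints at [-0.146, 0.342, 1.524, -0, 1.275, -0.146], TCP at [0.525, 0, 0.227] pointing down, gripper open.
Joint ranges: [-2.53, 2.53], [-0.77, 2.02], [0.04, 2.7], [-1, 4.14], [0.28, 2.66], [-3.11, 3.11]. Speed limits (rad/s): [2.57, 2.57, 3.14, 3.14, 3.14, 3.14].

## Interface

Orientations are given as [roll, pitch, yaw] about the fixed x, y, z axes, in that order (R = Rz(yaw) Ry(pitch) Rx(roll)).
In Python, from cell import * gives the robot as it stands.
- The arm moves only by the tool step_arm, never from a script. Its argument "commands" is a list of rows, each a list of 7 numbers: the opening, from 0 (shut) to 1 (fully open), then the shift along the world's x, y, z in cm, then the turn, a rotation vector about the world's x, y, z in rad. A call has 1 to 5 rows; each row is the pose to reach, as a shift and turn from the pose commanded when the call began; what a row does not reach only later rows make up. A row lasts 1/12 s, in which the tool goes at most 41.7 mm and 7.16 degrees, less where a joint would pass 70% of its speed; a pose out of reach is approached as far as the arm can. A call with a gripper value outside its range is refused whole. The fingers move at their own pace and stop on an object; "grip_force" is the grip in N (left out, the last holds). Time passes only in rows, so rows that repeat a pose let the fingers close. It gives the time, the measured TCP pose, the force, the opening and the grip force at its end, in the units of the state.
- observe(): the state, without advancing time (a new reading comes with each control period).
- read_camera(name): name is "scene" or "side" or "wrist"; returns the picture (420x560x3 uint8, red, green, blue); there is no depth.
- camera_model(name): a dict with "vfov" (degrees; the focal length in pixels is half the picture's height over the tangent of half this angle, whatever the lens; pixels are square), "cx", "cy" (the principal point, pixels), "world_to_cam" (4x4, takes a point from world to camera coordinates). Camera axes: x right, y up, looking along -z (the intrinsics and any distortion apply to the point x, -y, -z); pixel columns grow to the right and rows downward; lengths in m; the calibration is good to about 2 mm. A picture is of the moment at which its call begins: read the wrist's pose just before it. camera_model takes no time and is no camera call; for the wrist camera it gives the pose at the moment of the call.
- hand_in(): hands the job in; it is judged then, once.
The state is a dict: "time": time; "qpos": joint angles; "qvel": joint speeds; "joint_efforts": joint torques, N m; "tool_pos": TCP position; "tool_rot": TCP orientation; "contact_force": force on the tool from outside, world axes, zero at the start; "torque": the same for the moment, N m; "opening": finger opening in m; "grip_force": force on a finger pad.
Only numpy, scipy, OpenCV 4.12 (cv2) and the standard library are available. Lean on these libraries where they do the work, as an engineer would, in place of code of your own. Each camera call takes 0.05 s, during which the arm holds its last target. There are 200 camera calls.

## Task

Clear up the row of things in front of you: stand the two sample jars upright in the wooden crate, one in each bay, lay the two round metal tins flat, right way up, in the low aluminium tray, one in each bay, and put the bolt in the square grey bin. Set the jars down gently, never letting one fall, and leave the spirit level and the tape measure where they are.

Things in the scene. Friction and masses are not known exactly. Their poses are not given: they have to be found in the camera images.
- tall_jar: The taller sample jar: upright clear cylinder, 60 mm diameter, 85 mm high, white screw lid. Origin at the centre of its underside, z up along its axis. 0.09 to 0.18 kg.
- short_jar: The shorter sample jar: upright clear cylinder, 54 mm diameter, 70 mm high, dark blue screw lid. Origin at the centre of its underside, z up along its axis. 0.09 to 0.18 kg.
- tin_a: Round flat moisture tin, bare aluminium, lid on, 62 mm diameter, 34 mm high. Origin at the centre of its underside, z up along its axis. Same kind as tin_b.
- tin_b: Round flat moisture tin, bare aluminium, lid on, 62 mm diameter, 34 mm high. Origin at the centre of its underside, z up along its axis. Same kind as tin_a.
- bolt: Steel hex bolt lying on its side, 60 mm long along its own y axis. Origin on the table side, midway along its length. The head (20 mm wide, 9 mm long, 18 mm high) is at the +y end, y from 21 to 30 mm; the shank is 12 mm thick, from y = -30 to 21 mm, its centre line 6 to 9 mm above the origin. At the start its y axis is within 0.45 rad of the world's y axis.
- jar_crate: Open wooden crate, fixed, 112 mm along its x, 206 mm along its y, 36 mm high; walls and the one divider (across the middle, along x) 6 mm thick, floor 6 mm thick. Two bays, each 100 mm (x) by 94 mm (y), their centres at y = +50 and y = -50 mm. Origin at the centre of its underside, z up.
- tin_tray: Low aluminium tray, fixed, 112 mm along its x, 198 mm along its y, only 10 mm high; rim and the one divider (across the middle, along x) 4 mm thick, floor 4 mm thick. Two bays, each 104 mm (x) by 93 mm (y), their centres at y = +48.5 and y = -48.5 mm. Small lips stick out 8 mm beyond its two ends. Origin at the centre of its underside, z up.
- parts_bin: Open square grey plastic bin, fixed, 120 by 120 mm (126 over the rolled rim), 45 mm high, walls 4 mm, floor 4 mm thick, empty. Origin at the centre of its underside, z up.
- spirit_level: Bystander, to be left alone: small aluminium spirit level, 226 mm long, 24 mm wide, 41 mm high, lying loose at the right with its length (its y axis) roughly along the world's x. Origin at the centre of its underside.
- tape_measure: Bystander, to be left alone: yellow and black tape measure, 35 x 89 x 63 mm high, standing loose at the left. Origin at the centre of its underside.
There are look-alikes about, which are no part of the job. Leave any orange or turquoise look-alike of the tin_b alone.

How it is judged:
At the end, for the whole second after the job is handed in: Jars upright and tins flat (within 0.1 rad) on the floor (within 4 mm) of crate and tray, one to a bay; bolt in the bin, its middle within 58 mm of the bin's centre in x and y and under 40 mm high; all at rest; spirit level and tape measure moved less than 30 mm ((((x of tall_jar in the frame of jar_crate between -0.026 and 0.026 m and y of tall_jar in the frame of jar_crate between 0.026 and 0.074 m and z of tall_jar in the frame of jar_crate between 0.002 and 0.01 m and angle between tall_jar's own z axis and vertical below 0.1 rad) and (x of short_jar in the frame of jar_crate between -0.026 and 0.026 m and y of short_jar in the frame of jar_crate between -0.074 and -0.026 m and z of short_jar in the frame of jar_crate between 0.002 and 0.01 m and angle between short_jar's own z axis and vertical below 0.1 rad)) or ((x of tall_jar in the frame of jar_crate between -0.026 and 0.026 m and y of tall_jar in the frame of jar_crate between -0.074 and -0.026 m and z of tall_jar in the frame of jar_crate between 0.002 and 0.01 m and angle between tall_jar's own z axis and vertical below 0.1 rad) and (x of short_jar in the frame of jar_crate between -0.026 and 0.026 m and y of short_jar in the frame of jar_crate between 0.026 and 0.074 m and z of short_jar in the frame of jar_crate between 0.002 and 0.01 m and angle between short_jar's own z axis and vertical below 0.1 rad))) and (((x of tin_a in the frame of tin_tray between -0.025 and 0.025 m and y of tin_a in the frame of tin_tray between 0.0285 and 0.0685 m and z of tin_a in the frame of tin_tray between 0 and 0.008 m and angle between tin_a's own z axis and vertical below 0.1 rad) and (x of tin_b in the frame of tin_tray between -0.025 and 0.025 m and y of tin_b in the frame of tin_tray between -0.0685 and -0.0285 m and z of tin_b in the frame of tin_tray between 0 and 0.008 m and angle between tin_b's own z axis and vertical below 0.1 rad)) or ((x of tin_a in the frame of tin_tray between -0.025 and 0.025 m and y of tin_a in the frame of tin_tray between -0.0685 and -0.0285 m and z of tin_a in the frame of tin_tray between 0 and 0.008 m and angle between tin_a's own z axis and vertical below 0.1 rad) and (x of tin_b in the frame of tin_tray between -0.025 and 0.025 m and y of tin_b in the frame of tin_tray between 0.0285 and 0.0685 m and z of tin_b in the frame of tin_tray between 0 and 0.008 m and angle between tin_b's own z axis and vertical below 0.1 rad))) and x of bolt in the frame of parts_bin between -0.058 and 0.058 m and y of bolt in the frame of parts_bin between -0.058 and 0.058 m and z of bolt in the frame of parts_bin between -0.006 and 0.04 m and linear speed of each of tall_jar, short_jar, tin_a, tin_b, bolt below 0.02 m/s and distance of each of spirit_level, tape_measure from where it was at the start of the episode below 0.03 m); the robot touches nothing.
It fails at once if a sample jar is let fall (faster than 0.7 m/s outside the fingers, a fall of some 25 mm) ((linear speed of tall_jar above 0.7 m/s and contact force between the fingers and tall_jar below 0.1 N) or (linear speed of short_jar above 0.7 m/s and contact force between the fingers and short_jar below 0.1 N)).
It fails at once if the spirit level or the tape measure is moved 30 mm or more (distance of any of spirit_level, tape_measure from where it was at the start of the episode above 0.03 m).
It also fails if it takes over 128 s, if anything falls off the work surface, if the arm or the gripper's body presses on something with over 40 N, if the wrist force passes 120 N, or if a joint passes its speed limit or range.

## Working session

There is one attempt and no reset: what is moved stays moved. The work goes in short steps, Python scripts to look and compute and a tool call to move; the robot and the scene stay as the last step left them, time stands still between calls to the robot, and variables do not carry over. Pictures are saved under pics/ and viewed, at most 14 in all, crops included, and the job is handed in when it is done.

Besides the shell and the picture viewer there is one more tool, called after "Request:" in YAML: its name, and indented under it one key for each argument. step_arm: Moves the arm, as the interface text tells. Its arguments: {"type":"object","properties":{"commands":{"type":"array"},"grip_force":{"type":"number"}},"required":["commands"]}

```bash
mkdir -p pics; cat > h.py <<'E'
from cell import *
import numpy as np, cv2
def snap(n,f):
    im=read_camera(n); cv2.imwrite('pics/'+f,im[:,:,::-1]); return im
def ray(n,u,v,z,M=None):
    m=M or camera_model(n); f=210/np.tan(np.radians(m['vfov'])/2)
    T=np.linalg.inv(np.array(m['world_to_cam']))
    d=T[:3,:3]@np.array([(u-m['cx'])/f,-(v-m['cy'])/f,-1]); o=T[:3,3]
    return np.round((o+d*(z-o[2])/d[2]),4)
E
python3 - <<'E'
from h import *
s=observe();print(s)
for n in('scene','side','wrist'):
    m=camera_model(n);print(n,{k:v for k,v in m.items() if k!='world_to_cam'});print(np.round(np.linalg.inv(m['world_to_cam']),3).tolist())
    snap(n,n+'0.png')
a=cv2.imread('pics/side0.png');b=cv2.imread('pics/wrist0.png')
E
```

```text
{'time': 0.0, 'qpos': array([-1.46020678e-01,  3.42688640e-01,  1.52498979e+00, -7.89104402e-06,
        1.27540359e+00, -1.45994944e-01]), 'qvel': array([ 3.54241402e-05, -7.85263608e-05,  9.89065050e-04, -8.06704673e-04,
       -2.09483145e-03,  1.05422577e-03]), 'joint_efforts': array([ 7.61924657e-04, -4.31245601e+01, -2.44219762e+01,  7.17750052e-02,
        5.59406646e-02, -1.04314388e-04]), 'tool_pos': array([5.24603183e-01, 6.73343339e-05, 2.26072156e-01]), 'tool_rot': array([-3.14011804e+00, -2.09202191e-04,  1.57077274e+00]), 'contact_force': array([1.47931036, 1.01700264, 0.26901046]), 'torque': array([0.03277016, 0.01482551, 0.02520399]), 'grip_force': 0.0, 'opening': 0.09137252260061286}
scene {'vfov': 50.75326440408486, 'cx': 284.3733339196648, 'cy': 203.97806621038885}
[[0.698, 0.377, -0.608, -0.273], [-0.716, 0.38, -0.586, -0.68], [0.01, 0.845, 0.535, 0.691], [0.0, 0.0, 0.0, 1.0]]
side {'vfov': 45.517453956887934, 'cx': 285.7042461833354, 'cy': 215.85714704309015}
[[0.987, 0.102, -0.122, 0.271], [-0.156, 0.499, -0.852, -1.353], [-0.026, 0.861, 0.508, 0.867], [0.0, 0.0, 0.0, 1.0]]
wrist {'vfov': 64.5956542806346, 'cx': 282.3605429058133, 'cy': 211.77902159854023}
[[1.0, -0.0, 0.002, 0.526], [-0.0, 0.963, 0.27, 0.072], [-0.002, -0.27, 0.963, 0.384], [0.0, 0.0, 0.0, 1.0]]
```

View pics/scene0.png

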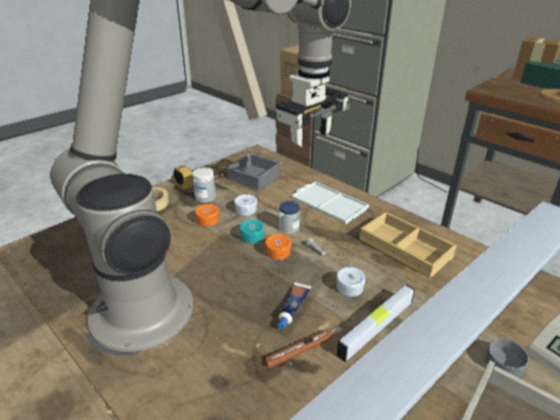

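View pics/side0.png

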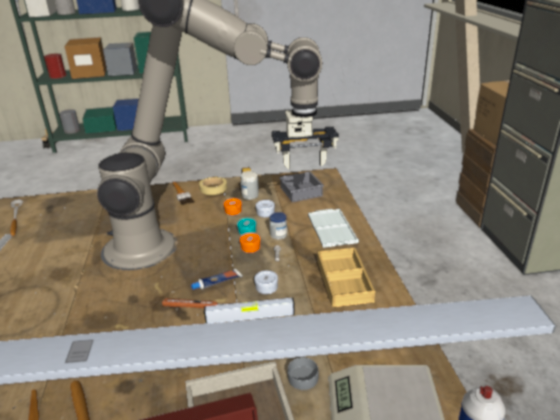

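View pics/wrist0.png

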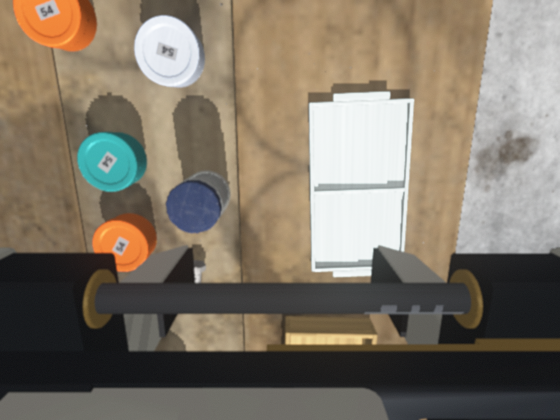

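The scene picture shows the row: tape (183,178), tall jar (204,185), tin (245,204), short jar (289,218), bolt (316,246) and tin (351,281). Tray is at (330,201), crate at (407,243), bin at (254,171). Candidates for the tins: bare metal at (245,204) and (351,281), which fit "bare aluminium". Orange at (207,214) and (278,247) and turquoise at (252,231) are look-alikes. I'll confirm this in a crop.

```bash
python3 - <<'E'
import cv2
a=cv2.imread('pics/scene0.png')[150:380,160:470]
cv2.imwrite('pics/sc_crop.png',cv2.resize(a,None,fx=2.55,fy=2.55,interpolation=cv2.INTER_CUBIC))
E
```

```text
(no output)
```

View pics/sc_crop.png

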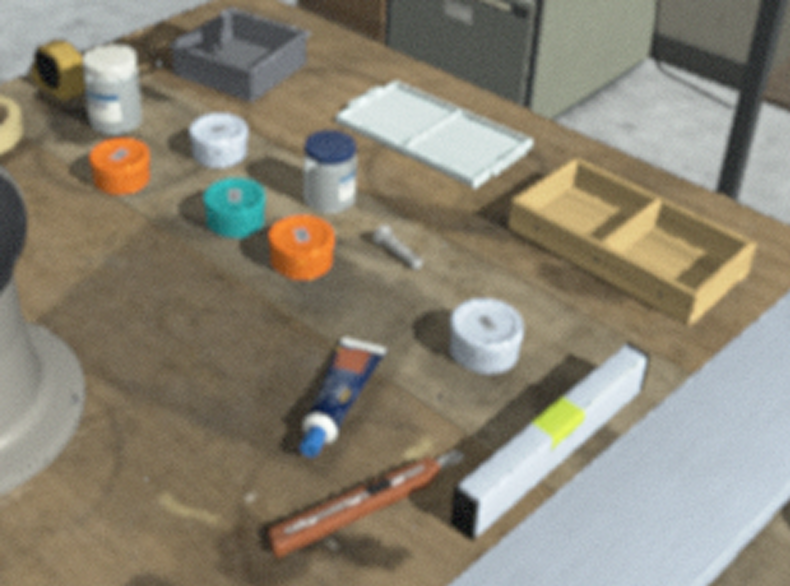

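The crop confirms it: bare metal tins have lid centres at (219,130) and (487,318), and the others are clearly orange and turquoise. The bolt's head is at (383,235) and its tail at (418,262).

```bash
python3 - <<'E'
from h import *
P=dict(tall=[(111,57,.085)],short=[(331,146,.07)],tinA=[(219,130,.034)],tinB=[(487,318,.034)],bolt=[(383,235,.009),(418,262,.007)],
crate=[(577,161,.036),(512,207,.036),(691,300,.036),(754,245,.036)],tray=[(396,84,.01),(338,116,.01),(474,181,.01),(531,143,.01)],
bin=[(232,12,.045),(174,46,.045),(247,83,.045),(307,43,.045)],level=[(633,350,.041),(467,497,.041)],tape=[(60,50,.063)],tube=[(345,390,.01)])
for k,v in P.items():
    q=[ray('scene',160+u/2.55,150+w/2.55,z) for u,w,z in v]
    print(k,[x[:2].tolist() for x in q],'mean',np.mean(q,0)[:2].round(4))
W=dict(tinA=[(169,51,.034)],short=[(194,206,.07)],tray=[(310,101,.01),(413,98,.01),(313,271,.01),(403,272,.01)],bolthead=[(198,268,.018)])
M=camera_model('wrist')
for k,v in W.items():
    q=[ray('wrist',*x,M) for x in v]
    print('W',k,[x[:2].tolist() for x in q],'mean',np.mean(q,0)[:2].round(4))
S=dict(tinB=[(266,275,.034)],crate=[(320,254,.036),(354,250,.036),(371,291,.036),(330,297,.036)],tall=[(250,174,.085)],beam=[(520,305,.05),(0,350,.05)])
for k,v in S.items():
    q=[ray('side',*x) for x in v]
    print('S',k,[x[:2].tolist() for x in q],'mean',np.mean(q,0)[:2].round(4))
E
```

```text
tall [[0.3724, 0.2665]] mean [0.3724 0.2665]
short [[0.4314, -0.0203]] mean [ 0.4314 -0.0203]
tinA [[0.4085, 0.127]] mean [0.4085 0.127 ]
tinB [[0.3687, -0.269]] mean [ 0.3687 -0.269 ]
bolt [[0.4191, -0.105], [0.4129, -0.1557]] mean [ 0.416  -0.1304]
crate [[0.6328, -0.1873], [0.5165, -0.188], [0.5141, -0.3843], [0.6292, -0.3871]] mean [ 0.5732 -0.2867]
tray [[0.6567, 0.084], [0.5518, 0.0821], [0.5577, -0.1117], [0.6632, -0.1107]] mean [ 0.6074 -0.0141]
bin [[0.6005, 0.3181], [0.4868, 0.2978], [0.4881, 0.1677], [0.6082, 0.189]] mean [0.5459 0.2432]
level [[0.4159, -0.3838], [0.1973, -0.3797]] mean [ 0.3066 -0.3818]
tape [[0.3638, 0.3569]] mean [0.3638 0.3569]
tube [[0.2362, -0.2245]] mean [ 0.2362 -0.2245]
W tinA [[0.4158, 0.1345]] mean [0.4158 0.1345]
W short [[0.4387, -0.0103]] mean [ 0.4387 -0.0103]
W tray [[0.5545, 0.09], [0.6641, 0.093], [0.5626, -0.1086], [0.6733, -0.1098]] mean [ 0.6136 -0.0088]
W bolthead [[0.4236, -0.1009]] mean [ 0.4236 -0.1009]
S tinB [[0.3675, -0.2595]] mean [ 0.3675 -0.2595]
S crate [[0.5327, -0.1931], [0.6339, -0.1924], [0.6261, -0.3811], [0.5168, -0.3846]] mean [ 0.5774 -0.2878]
S tall [[0.3782, 0.2756]] mean [0.3782 0.2756]
S beam [[0.9565, -0.5159], [-0.2582, -0.4416]] mean [ 0.3492 -0.4788]
```

Request:
step_arm:
  commands:
    - [1, -1.5, -4, 0, 0, 0, 0]
    - [1, -3, -8, 0, 0, 0, 0]
    - [1, -4, -12, 0, 0, 0, 0]
    - [1, -5, -16, 0, 0, 0, 0]
    - [1, -5, -19, 0, 0, 0, 0]

```text
time: 0.57
tool_pos: [0.4732, -0.1923, 0.2267]
tool_rot: [-3.141, 0.0, 1.57]
contact_force: [1.0, -0.6, 0.5]
opening: 0.0915
grip_force: 0.0
```

Request:
step_arm:
  commands:
    - [1, 0, -4, 0, 0, 0, 0]
    - [1, 0, -8, 0, 0, 0, 0]
    - [1, 0, -12, 0, 0, 0, 0]
    - [1, 0, -12, 0, 0, 0, 0]
    - [1, 0, -12, 0, 0, 0, 0]

```text
time: 0.98
tool_pos: [0.4743, -0.3117, 0.2258]
tool_rot: [-3.141, -0.001, 1.567]
contact_force: [-0.3, 0.8, -1.2]
opening: 0.0919
grip_force: 0.0
```

```bash
python3 - <<'E'
from h import *
import pickle
print(observe()['tool_pos'],observe()['qvel'].max())
M=camera_model('wrist');pickle.dump(M,open('m1.pkl','wb'));snap('wrist','w1.png')
E
```

```text
[ 0.47431604 -0.31172632  0.22576577] 0.049730110042385485
```

View pics/w1.png

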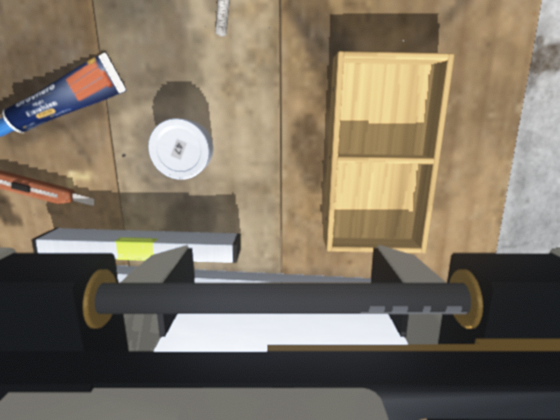

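Wrist view: tin B lid centre (180,149); crate rim corners (339,53), (453,56), (428,250), (329,248); level top ends (37,238) and (240,240); beam edge at row 273.

```bash
python3 - <<'E'
from h import *
import pickle
M=pickle.load(open('m1.pkl','rb'))
for k,u,v,z in [('tinB',180,149,.034),('c',339,53,.036),('c',453,56,.036),('c',428,250,.036),('c',329,248,.036),('div',335,158,.036),('div',440,159,.036),('level',240,236,.041),('beam',280,273,.04),('beam',280,273,.08),('bolt tail',221,34,.01)]:
    print(k,ray('wrist',u,v,z,M))
E
```

```text
tinB [ 0.3686 -0.2698  0.034 ]
c [ 0.5293 -0.1795  0.036 ]
c [ 0.6388 -0.1826  0.036 ]
c [ 0.6376 -0.3822  0.036 ]
c [ 0.5266 -0.3795  0.036 ]
div [ 0.5294 -0.2794  0.036 ]
div [ 0.6385 -0.2808  0.036 ]
level [ 0.4282 -0.3631  0.041 ]
beam [ 0.4716 -0.408   0.04  ]
beam [ 0.4721 -0.3884  0.08  ]
bolt tail [ 0.4128 -0.1568  0.01  ]
```

Request:
step_arm:
  commands:
    - [1, -1, 4, 0, 0, 0, 0]
    - [1, -2, 8, 0, 0, 0, 0]
    - [1, -2, 12, 0, 0, 0, 0]
    - [1, -2, 16, 0, 0, 0, 0]
    - [1, -2, 20, 0, 0, 0, 0]

```text
time: 1.45
tool_pos: [0.454, -0.1067, 0.227]
tool_rot: [3.141, -0.0, 1.572]
contact_force: [0.7, -0.2, -0.5]
opening: 0.0918
grip_force: 0.0
```

Request:
step_arm:
  commands:
    - [1, 0, 4, 0, 0, 0, 0]
    - [1, 0, 8, 0, 0, 0, 0]
    - [1, 0, 12, 0, 0, 0, 0]
    - [1, 0, 16, 0, 0, 0, 0]
    - [1, 0, 20, 0, 0, 0, 0]

```text
time: 1.87
tool_pos: [0.4535, 0.0933, 0.2271]
tool_rot: [3.141, -0.0, 1.573]
contact_force: [0.9, 0.9, -0.6]
opening: 0.092
grip_force: 0.0
```

Request:
step_arm:
  commands:
    - [1, 0, 4, 0, 0, 0, 0]
    - [1, 0, 8, 0, 0, 0, 0]
    - [1, 0, 9, 0, 0, 0, 0]
    - [1, 0, 9, 0, 0, 0, 0]
    - [1, 0, 9, 0, 0, 0, 0]

```text
time: 2.28
tool_pos: [0.454, 0.1807, 0.2267]
tool_rot: [-3.141, 0.001, 1.574]
contact_force: [-0.4, -0.4, -0.3]
opening: 0.0919
grip_force: 0.0
```

```bash
python3 - <<'E'
from h import *
import pickle
print(observe()['tool_pos'],observe()['qvel'].max())
M=camera_model('wrist');pickle.dump(M,open('m2.pkl','wb'));snap('wrist','w2.png')
E
```

```text
[0.45398609 0.18072643 0.22667044] 0.00539049782988338
```

View pics/w2.png

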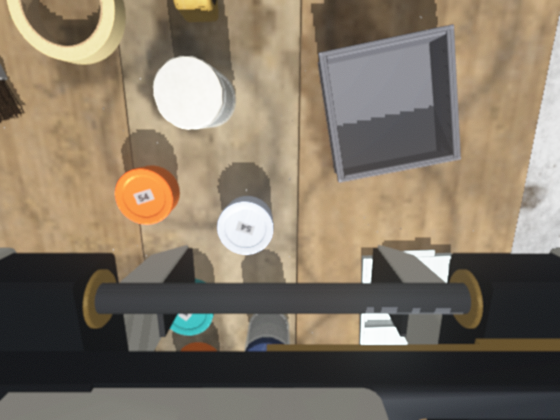

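Wrist view: tall jar lid centre (189,93); tin A lid (245,226); bin rim corners (320,53), (454,27), (460,158), (339,181); tape at the top (195,3).

```bash
python3 - <<'E'
from h import *
import pickle
M=pickle.load(open('m2.pkl','rb'))
for k,u,v,z in [('tall',189,93,.085),('tinA',245,226,.034),('b',320,53,.045),('b',454,27,.045),('b',460,158,.045),('b',339,181,.045),('tape',195,10,.063)]:
    print(k,ray('wrist',u,v,z,M))
E
```

```text
tall [0.3748 0.2731 0.085 ]
tinA [0.4131 0.1376 0.034 ]
b [0.4892 0.3115 0.045 ]
b [0.6113 0.3337 0.045 ]
b [0.6344 0.2145 0.045 ]
b [0.5129 0.1905 0.045 ]
tape [0.3789 0.3418 0.063 ]
```

Request:
step_arm:
  commands:
    - [1, -3, 3.5, 0, 0, 0, 0]
    - [1, -6, 7, 0, 0, 0, 0]
    - [1, -8, 9.3, 0, 0, 0, 0]
    - [1, -8, 9.3, -4, 0, 0, 0]
    - [1, -8, 9.3, -8, 0, 0, 0]
  grip_force: 20

```text
time: 2.75
tool_pos: [0.3755, 0.2739, 0.148]
tool_rot: [3.135, -0.003, 1.573]
contact_force: [-0.3, -0.2, -0.8]
opening: 0.0917
grip_force: 0.0
```

Request:
step_arm:
  commands:
    - [1, 0, 0, -4, 0, 0, 0]
    - [1, 0, 0, -7, 0, 0, 0]
    - [1, 0, 0, -9, 0, 0, 0]
    - [1, 0, 0, -10, 0, 0, 0]
    - [1, 0, 0, -10, 0, 0, 0]

```text
time: 3.17
tool_pos: [0.374, 0.2708, 0.0447]
tool_rot: [-3.137, 0.002, 1.569]
contact_force: [-0.2, -0.4, -1.3]
opening: 0.0918
grip_force: 0.0
```

Request:
step_arm:
  commands:
    - [0.8, 0, 0, 0, 0, 0, 0]
    - [0.6, 0, 0, 0, 0, 0, 0]
    - [0.5, 0, 0, 0, 0, 0, 0]
    - [0.4, 0, 0, 0, 0, 0, 0]
    - [0.4, 0, 0, 0, 0, 0, 0]

```text
time: 3.58
tool_pos: [0.3753, 0.2731, 0.0475]
tool_rot: [3.14, -0.001, 1.571]
contact_force: [-1.7, -0.6, 1.3]
opening: 0.0631
grip_force: 0.8
```

Request:
step_arm:
  commands:
    - [0.4, 0, 0, 0, 0, 0, 0]
    - [0.4, 0, 0, 0, 0, 0, 0]
    - [0.4, 0, 0, 0, 0, 0, 0]

```text
time: 3.83
tool_pos: [0.3751, 0.2731, 0.0473]
tool_rot: [3.141, -0.0, 1.571]
contact_force: [-1.7, -1.5, 6.9]
opening: 0.0598
grip_force: 20.0
```

Request:
step_arm:
  commands:
    - [0.4, 0, 0, 2, 0, 0, 0]
    - [0.4, 0, 0, 5, 0, 0, 0]
    - [0.4, 0, 0, 8, 0, 0, 0]
    - [0.4, 0, 0, 11, 0, 0, 0]
    - [0.4, 1.5, -3, 11, 0, 0, 0]

```text
time: 4.25
tool_pos: [0.3913, 0.2472, 0.162]
tool_rot: [3.133, -0.006, 1.575]
contact_force: [1.2, 0.4, -1.5]
opening: 0.0596
grip_force: 20.0
```

Request:
step_arm:
  commands:
    - [0.4, 1.5, -3.5, 0, 0, 0, 0]
    - [0.4, 3, -7, 0, 0, 0, 0]
    - [0.4, 4.5, -10.5, 0, 0, 0, 0]
    - [0.4, 6, -14, 0, 0, 0, 0]
    - [0.4, 7.5, -17.5, 0, 0, 0, 0]

```text
time: 4.67
tool_pos: [0.4653, 0.0663, 0.1568]
tool_rot: [3.141, 0.0, 1.571]
contact_force: [0.9, 0.4, -1.4]
opening: 0.0598
grip_force: 20.0
```

Request:
step_arm:
  commands:
    - [0.4, 1.5, -3.5, 0, 0, 0, 0]
    - [0.4, 3, -7, 0, 0, 0, 0]
    - [0.4, 4.5, -10.5, 0, 0, 0, 0]
    - [0.4, 6, -14, 0, 0, 0, 0]
    - [0.4, 7.5, -17.5, 0, 0, 0, 0]

```text
time: 5.08
tool_pos: [0.5403, -0.1088, 0.1565]
tool_rot: [-3.141, -0.0, 1.571]
contact_force: [1.5, -0.1, -0.4]
opening: 0.0599
grip_force: 20.0
```

Request:
step_arm:
  commands:
    - [0.4, 1.5, -3.5, 0, 0, 0, 0]
    - [0.4, 3, -7, 0, 0, 0, 0]
    - [0.4, 4.3, -10.5, 0, 0, 0, 0]
    - [0.4, 4.3, -12.4, 0, 0, 0, 0]
    - [0.4, 4.3, -12.4, 0, 0, 0, 0]

```text
time: 5.5
tool_pos: [0.5829, -0.2354, 0.1557]
tool_rot: [-3.141, 0.001, 1.567]
contact_force: [-0.6, 0.8, -1.7]
opening: 0.0597
grip_force: 20.0
```

```bash
python3 - <<'E'
from h import *
s=observe();print(s['tool_pos'],s['opening'],s['grip_force'])
M=camera_model('wrist')
a=snap('scene','a.png');b=snap('wrist','b.png')[:,:,::-1]
a=a[100:310,250:530,::-1]
cv2.imwrite('pics/c1.png',np.hstack([cv2.resize(a,(400,300)),cv2.resize(b,(400,300))]))
E
```

```text
[ 0.58289289 -0.23544249  0.1556781 ] 0.05973306087782937 19.99925047159195
```

View pics/c1.png

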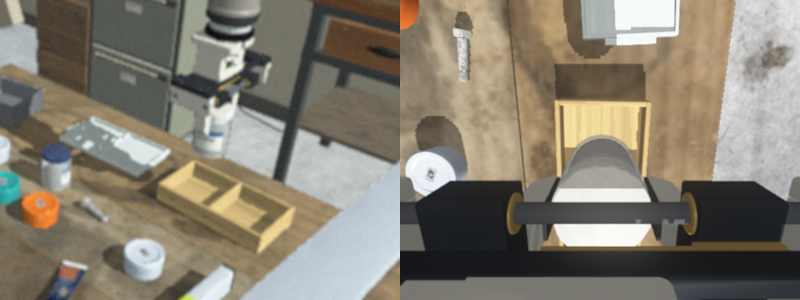

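The jar hangs centred over the crate. Crate back rim at about row 143 in wrist pixels.

```bash
python3 - <<'E'
from h import *
print(observe()['tool_pos'])
for u,v,z in [(218,142,.036),(350,142,.036),(88,45,.018),(88,112,.01)]: print(ray('wrist',u,v,z))
E
```

```text
[ 0.58249158 -0.2312922   0.15589442]
[ 0.5302 -0.1778  0.036 ]
[ 0.6384 -0.178   0.036 ]
[ 0.4255 -0.1017  0.018 ]
[ 0.4127 -0.1536  0.01  ]
```

Request:
step_arm:
  commands:
    - [0.4, 0, 0, -3, 0, 0, 0]
    - [0.4, 0, 0, -6, 0, 0, 0]
    - [0.4, 0, 0, -8, 0, 0, 0]
    - [0.4, 0, 0, -9, 0, 0, 0]
    - [0.4, 0, 0, -9.5, 0, 0, 0]

```text
time: 6.02
tool_pos: [0.5823, -0.2292, 0.0602]
tool_rot: [-3.139, -0.002, 1.572]
contact_force: [-1.3, -1.0, -1.7]
opening: 0.0599
grip_force: 20.0
```

Request:
step_arm:
  commands:
    - [0.4, 0, 0, -0.2, 0, 0, 0]
    - [0.4, 0, 0, -0.5, 0, 0, 0]
    - [0.4, 0, 0, -0.8, 0, 0, 0]
    - [0.4, 0, 0, -0.9, 0, 0, 0]
    - [0.4, 0, 0, -0.9, 0, 0, 0]

```text
time: 6.43
tool_pos: [0.5834, -0.2312, 0.0534]
tool_rot: [3.14, 0.001, 1.571]
contact_force: [-0.7, -0.1, 0.1]
opening: 0.0596
grip_force: 20.0
```

Request:
step_arm:
  commands:
    - [0.4, 0, 0, -0.1, 0, 0, 0]
    - [0.4, 0, 0, -0.1, 0, 0, 0]
    - [0.4, 0, 0, -0.15, 0, 0, 0]
    - [0.4, 0, 0, -0.15, 0, 0, 0]

```text
time: 6.77
tool_pos: [0.5834, -0.2313, 0.0534]
tool_rot: [3.14, 0.001, 1.571]
contact_force: [-2.4, 2.2, 9.0]
opening: 0.0597
grip_force: 20.0
```

Request:
step_arm:
  commands:
    - [0.7, 0, 0, 0, 0, 0, 0]
    - [0.8, 0, 0, 0, 0, 0, 0]
    - [1, 0, 0, 0, 0, 0, 0]
    - [1, 0, 0, 0, 0, 0, 0]
    - [1, 0, 0, 0, 0, 0, 0]

```text
time: 7.18
tool_pos: [0.583, -0.231, 0.0511]
tool_rot: [-3.142, -0.0, 1.571]
contact_force: [0.7, -0.6, -0.2]
opening: 0.0865
grip_force: 0.0
```

Request:
step_arm:
  commands:
    - [1, 0, 0, 2, 0, 0, 0]
    - [1, 0, 0, 5, 0, 0, 0]
    - [1, 0, 0, 9, 0, 0, 0]
    - [1, -3, 2, 11.65, 0, 0, 0]
    - [1, -6, 5, 11.65, 0, 0, 0]

```text
time: 7.6
tool_pos: [0.5283, -0.1861, 0.1727]
tool_rot: [3.131, 0.006, 1.569]
contact_force: [1.3, 0.5, 1.2]
opening: 0.0918
grip_force: 0.0
```

Request:
step_arm:
  commands:
    - [0.9, -2, 4, 0, 0, 0, 0]
    - [0.9, -4, 8, 0, 0, 0, 0]
    - [0.9, -6, 12, 0, 0, 0, 0]
    - [0.9, -8, 15.5, 0, 0, 0, 0]
    - [0.9, -8.5, 16.9, 0, 0, 0, 0]

```text
time: 8.02
tool_pos: [0.4373, -0.0113, 0.1675]
tool_rot: [-3.14, -0.001, 1.572]
contact_force: [-0.1, 0.4, 0.0]
opening: 0.0823
grip_force: 0.0
```

Request:
step_arm:
  commands:
    - [0.9, 0, 0, -3, 0, 0, 0]
    - [0.9, 0, 0, -7, 0, 0, 0]
    - [0.9, 0, 0, -10, 0, 0, 0]
    - [0.9, 0, 0, -12, 0, 0, 0]
    - [0.9, 0, 0, -12.6, 0, 0, 0]

```text
time: 8.43
tool_pos: [0.4384, -0.0138, 0.039]
tool_rot: [-3.137, -0.001, 1.571]
contact_force: [-0.4, -0.2, 0.6]
opening: 0.0825
grip_force: 0.0
```

Request:
step_arm:
  commands:
    - [0.9, 0, 0, 0, 0, 0, 0]
    - [0.6, 0, 0, 0, 0, 0, 0]
    - [0.4, 0, 0, 0, 0, 0, 0]
    - [0.4, 0, 0, 0, 0, 0, 0]
    - [0.4, 0, 0, 0, 0, 0, 0]

```text
time: 8.85
tool_pos: [0.4408, -0.0144, 0.0426]
tool_rot: [3.14, 0.0, 1.571]
contact_force: [-1.5, -0.7, 1.5]
opening: 0.0606
grip_force: 0.7
```

Request:
step_arm:
  commands:
    - [0.4, 0, 0, 0, 0, 0, 0]
    - [0.4, 0, 0, 0, 0, 0, 0]
    - [0.4, 0, 0, 0, 0, 0, 0]
    - [0.4, 0, 0, 0, 0, 0, 0]

```text
time: 9.18
tool_pos: [0.4403, -0.0143, 0.0423]
tool_rot: [3.141, 0.0, 1.571]
contact_force: [-2.4, 0.7, 6.7]
opening: 0.0534
grip_force: 20.0
```

Request:
step_arm:
  commands:
    - [0.4, 0, 0, 2, 0, 0, 0]
    - [0.4, 0, 0, 5, 0, 0, 0]
    - [0.4, 0, 0, 9, 0, 0, 0]
    - [0.4, 0, 0, 12, 0, 0, 0]
    - [0.4, 1.5, -3, 12, 0, 0, 0]

```text
time: 9.6
tool_pos: [0.4564, -0.0417, 0.1674]
tool_rot: [3.133, 0.0, 1.574]
contact_force: [1.7, 0.2, -1.3]
opening: 0.0533
grip_force: 20.0
```

Request:
step_arm:
  commands:
    - [0.4, 1.5, -3.5, 0, 0, 0, 0]
    - [0.4, 3, -7, 0, 0, 0, 0]
    - [0.4, 4.5, -10.5, 0, 0, 0, 0]
    - [0.4, 6, -14, 0, 0, 0, 0]
    - [0.4, 7.5, -17.5, 0, 0, 0, 0]

```text
time: 10.02
tool_pos: [0.5307, -0.221, 0.1616]
tool_rot: [3.141, -0.0, 1.571]
contact_force: [0.7, 0.6, -1.0]
opening: 0.0534
grip_force: 20.0
```

Request:
step_arm:
  commands:
    - [0.4, 2, -3.5, 0, 0, 0, 0]
    - [0.4, 4, -7, 0, 0, 0, 0]
    - [0.4, 5.5, -10.5, 0, 0, 0, 0]
    - [0.4, 5.5, -11.5, 0, 0, 0, 0]
    - [0.4, 5.5, -11.5, 0, 0, 0, 0]

```text
time: 10.43
tool_pos: [0.5849, -0.3372, 0.1601]
tool_rot: [-3.141, 0.0, 1.568]
contact_force: [-0.5, -0.3, -1.1]
opening: 0.0536
grip_force: 20.0
```

Request:
step_arm:
  commands:
    - [0.4, 0, 0, -3, 0, 0, 0]
    - [0.4, 0, 0, -6, 0, 0, 0]
    - [0.4, 0, 0, -9, 0, 0, 0]
    - [0.4, 0, 0, -10, 0, 0, 0]
    - [0.4, 0, 0, -10.8, 0, 0, 0]

```text
time: 10.85
tool_pos: [0.5843, -0.3324, 0.052]
tool_rot: [-3.139, -0.002, 1.572]
contact_force: [0.0, 0.5, -1.7]
opening: 0.0534
grip_force: 20.0
```

Request:
step_arm:
  commands:
    - [0.4, 0, 0, 0, 0, 0, 0]
    - [0.4, 0, 0, -0.3, 0, 0, 0]
    - [0.4, 0, 0, -0.6, 0, 0, 0]
    - [0.4, 0, 0, -0.7, 0, 0, 0]
    - [0.4, 0, 0, -0.7, 0, 0, 0]

```text
time: 11.27
tool_pos: [0.5861, -0.3347, 0.0484]
tool_rot: [3.139, 0.002, 1.571]
contact_force: [-0.4, 0.7, 3.7]
opening: 0.0533
grip_force: 20.0
```

Request:
step_arm:
  commands:
    - [0.7, 0, 0, 0, 0, 0, 0]
    - [0.8, 0, 0, 0, 0, 0, 0]
    - [1, 0, 0, 0, 0, 0, 0]
    - [1, 0, 0, 0, 0, 0, 0]
    - [1, 0, 0, 0, 0, 0, 0]

```text
time: 11.68
tool_pos: [0.5853, -0.3342, 0.0465]
tool_rot: [-3.142, -0.0, 1.571]
contact_force: [-0.4, -0.3, 0.1]
opening: 0.082
grip_force: 0.0
```

Request:
step_arm:
  commands:
    - [1, 0, 0, 2, 0, 0, 0]
    - [1, 0, 0, 5, 0, 0, 0]
    - [1, 0, 0, 9, 0, 0, 0]
    - [1, 0, 0, 12, 0, 0, 0]
    - [1, -4, 1, 12, 0, 0, 0]

```text
time: 12.1
tool_pos: [0.5548, -0.3295, 0.1762]
tool_rot: [3.121, 0.014, 1.572]
contact_force: [0.1, -1.5, 1.5]
opening: 0.0918
grip_force: 0.0
```

```bash
python3 - <<'E'
from h import *
print(observe()['tool_pos'])
a=snap('scene','a2.png')[120:330,230:510,::-1];b=snap('wrist','b2.png')[:,:,::-1]
print(ray('wrist',180,149,.034))
cv2.imwrite('pics/c2.png',np.hstack([cv2.resize(a,(400,300)),cv2.resize(b,(400,300))]))
E
```

```text
[ 0.55477301 -0.32949875  0.17616661]
[ 0.4515 -0.2745  0.034 ]
```

View pics/c2.png

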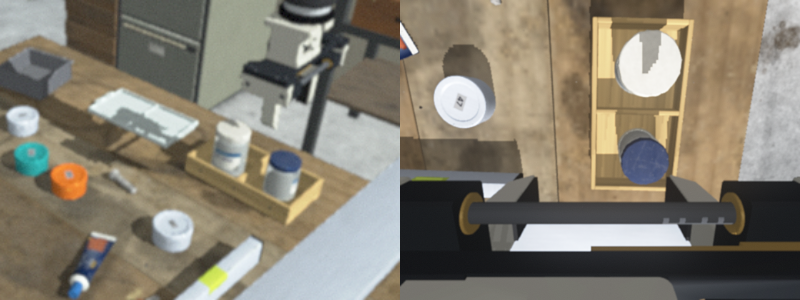

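Both jars stand in their bays. Tin B is next.

Request:
step_arm:
  commands:
    - [1, -4, 1.5, 0, 0, 0, 0]
    - [1, -8, 3, 0, 0, 0, 0]
    - [1, -12, 4.5, 0, 0, 0, 0]
    - [1, -16, 5.4, 0, 0, 0, 0]
    - [1, -17.7, 5.4, 0, 0, 0, 0]

```text
time: 12.62
tool_pos: [0.3644, -0.2676, 0.1663]
tool_rot: [-3.139, -0.002, 1.571]
contact_force: [1.3, -0.7, 0.3]
opening: 0.0918
grip_force: 0.0
```

Request:
step_arm:
  commands:
    - [1, 0, 0, -4, 0, 0, 0]
    - [1, 0, 0, -8, 0, 0, 0]
    - [1, 0, 0, -10, 0, 0, 0]
    - [1, 0, 0, -11, 0, 0, 0]
    - [1, 0, 0, -11, 0, 0, 0]

```text
time: 13.03
tool_pos: [0.3673, -0.2693, 0.0545]
tool_rot: [-3.139, -0.003, 1.571]
contact_force: [-0.6, 0.1, 0.5]
opening: 0.0915
grip_force: 0.0
```

```bash
python3 - <<'E'
from h import *
print(observe()['tool_pos'])
snap('wrist','b3.png')
E
```

```text
[ 0.36727444 -0.26930726  0.05454168]
```

View pics/b3.png

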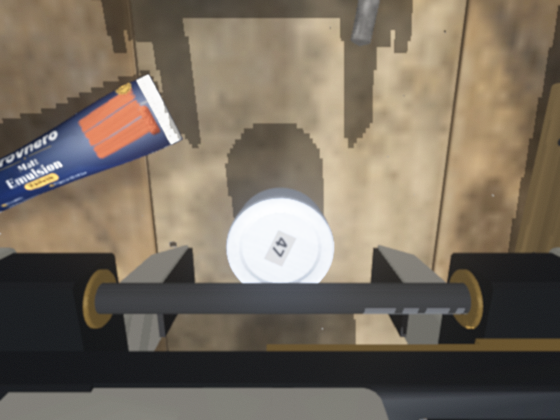

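Tin B is centred between the fingers at (280,245). Going down.

Request:
step_arm:
  commands:
    - [1, 0, 0.2, -2, 0, 0, 0]
    - [1, 0, 0.2, -3.5, 0, 0, 0]
    - [1, 0, 0.2, -4.4, 0, 0, 0]
    - [0.8, 0, 0.2, -4.4, 0, 0, 0]
    - [0.5, 0, 0.2, -4.4, 0, 0, 0]
  grip_force: 20

```text
time: 13.5
tool_pos: [0.3687, -0.2686, 0.0132]
tool_rot: [3.141, 0.0, 1.571]
contact_force: [-0.0, -0.2, 0.1]
opening: 0.0831
grip_force: 0.0
```

Request:
step_arm:
  commands:
    - [0.4, 0, 0, 0, 0, 0, 0]
    - [0.4, 0, 0, 0, 0, 0, 0]
    - [0.4, 0, 0, 0, 0, 0, 0]
    - [0.4, 0, 0, 0, 0, 0, 0]
    - [0.4, 0, 0, 0, 0, 0, 0]

```text
time: 13.92
tool_pos: [0.3686, -0.2686, 0.0133]
tool_rot: [3.141, 0.001, 1.571]
contact_force: [-1.1, 0.9, 6.1]
opening: 0.0619
grip_force: 20.0
```

```bash
python3 - <<'E'
from h import *
s=observe();print(s['tool_pos'],s['opening'],s['grip_force'])
# tray from first wrist view: centre and axis
M=dict(camera_model('scene'))
q=np.array([[.5545,.09],[.6641,.093],[.5626,-.1086],[.6733,-.1098]])
c=q.mean(0);ax=(q[0]+q[1]-q[2]-q[3]);ax/=np.linalg.norm(ax);print(c,ax,c+.0485*ax,c-.0485*ax)
E
```

```text
[ 0.36861785 -0.26858229  0.01331491] 0.061933610271511355 20.001968443393707
[ 0.613625 -0.00885 ] [-0.04305918  0.99907252] [0.61153663 0.03960502] [ 0.61571337 -0.05730502]
```

Request:
step_arm:
  commands:
    - [0.4, 0, 0, 3, 0, 0, 0]
    - [0.4, 0, 0, 6, 0, 0, 0]
    - [0.4, 0, 0, 9, 0, 0, 0]
    - [0.4, 0, 0, 12, 0, 0, 0]
    - [0.4, 0, 3, 12, 0, 0, 0]

```text
time: 14.33
tool_pos: [0.3717, -0.2439, 0.1381]
tool_rot: [3.132, 0.01, 1.568]
contact_force: [1.8, -1.3, 0.2]
opening: 0.0617
grip_force: 20.0
```

Request:
step_arm:
  commands:
    - [0.4, 2.5, 2.5, 0, 0, 0, 0]
    - [0.4, 5, 5, 0, 0, 0, 0]
    - [0.4, 7.5, 7.5, 0, 0, 0, 0]
    - [0.4, 10, 10, 0, 0, 0, 0]
    - [0.4, 12.5, 12, 0, 0, 0, 0]

```text
time: 14.75
tool_pos: [0.4941, -0.1162, 0.1328]
tool_rot: [-3.142, -0.0, 1.571]
contact_force: [1.0, -0.7, -2.1]
opening: 0.0616
grip_force: 20.0
```

Request:
step_arm:
  commands:
    - [0.4, 3, 2, 0, 0, 0, 0]
    - [0.4, 6, 4, 0, 0, 0, 0]
    - [0.4, 9, 6, 0, 0, 0, 0]
    - [0.4, 12.2, 6.2, 0, 0, 0, 0]
    - [0.4, 12.2, 6.2, 0, 0, 0, 0]

```text
time: 15.17
tool_pos: [0.6198, -0.0546, 0.132]
tool_rot: [3.138, 0.0, 1.574]
contact_force: [-1.3, 0.1, -0.3]
opening: 0.062
grip_force: 20.0
```

Request:
step_arm:
  commands:
    - [0.4, 0, 0, -2, 0, 0, 0]
    - [0.4, 0, 0, -4, 0, 0, 0]
    - [0.4, 0, 0, -4, 0, 0, 0]
    - [0.4, 0, 0, -4, 0, 0, 0]

```text
time: 15.5
tool_pos: [0.6142, -0.0562, 0.0917]
tool_rot: [-3.139, -0.001, 1.571]
contact_force: [0.5, -1.4, -0.7]
opening: 0.0623
grip_force: 20.0
```

```bash
python3 - <<'E'
from h import *
import pickle
s=observe();print(s['tool_pos'],s['opening'],s['grip_force'])
M=camera_model('wrist');pickle.dump(M,open('m4.pkl','wb'));snap('wrist','b4.png')
E
```

```text
[ 0.61424788 -0.05623999  0.09173543] 0.06233026831504136 19.99982178211212
```

View pics/b4.png

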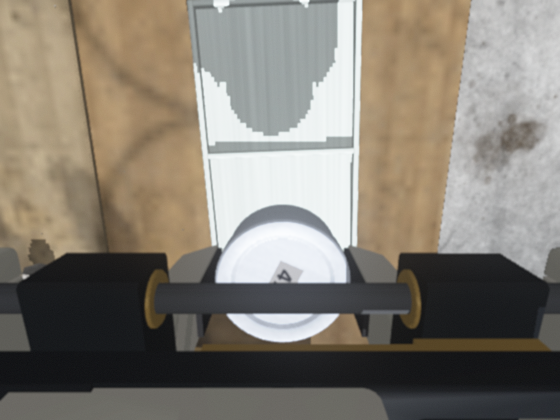

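Tray from close: rim corners (190,3) and (358,0), divider ends (205,153) and (356,149).

```bash
python3 - <<'E'
from h import *
import pickle
M=pickle.load(open('m4.pkl','rb'))
for u,v in [(190,3),(358,0),(205,153),(356,149),(214,235),(356,235)]: print(ray('wrist',u,v,.01,M))
print(observe()['tool_pos'])
E
```

```text
[0.5558 0.0864 0.01  ]
[0.6626 0.088  0.01  ]
[ 0.5594 -0.0081  0.01  ]
[ 0.6668 -0.0053  0.01  ]
[ 0.5623 -0.07    0.01  ]
[ 0.6707 -0.0699  0.01  ]
[ 0.61517687 -0.05647837  0.09302297]
```

Request:
step_arm:
  commands:
    - [0.4, 0, 0, -3, 0, 0, 0]
    - [0.4, 0, 0, -5.5, 0, 0, 0]
    - [0.4, 0, 0, -6.8, 0, 0, 0]
    - [0.4, 0, 0, -7.4, 0, 0, 0]
    - [0.4, 0, 0, -7.6, 0, 0, 0]

```text
time: 15.97
tool_pos: [0.6153, -0.0564, 0.0173]
tool_rot: [-3.141, 0.0, 1.571]
contact_force: [-4.3, 0.9, 8.1]
opening: 0.0619
grip_force: 20.0
```

Request:
step_arm:
  commands:
    - [0.4, 0, 0, 0, 0, 0, 0]
    - [0.4, 0, 0, 0, 0, 0, 0]

```text
time: 16.13
tool_pos: [0.6166, -0.0566, 0.0183]
tool_rot: [3.138, 0.001, 1.571]
contact_force: [-0.0, -0.7, -0.6]
opening: 0.0621
grip_force: 20.0
```

Request:
step_arm:
  commands:
    - [0.7, 0, 0, 0, 0, 0, 0]
    - [1, 0, 0, 0, 0, 0, 0]
    - [1, 0, 0, 0, 0, 0, 0]
    - [1, 0, 0, 0, 0, 0, 0]
    - [1, 0, 0, 2, 0, 0, 0]

```text
time: 16.55
tool_pos: [0.6129, -0.0558, 0.0335]
tool_rot: [-3.135, -0.001, 1.571]
contact_force: [-0.3, 0.4, -0.3]
opening: 0.0863
grip_force: 0.0
```

Request:
step_arm:
  commands:
    - [1, 0, 0, 4, 0, 0, 0]
    - [1, 0, 0, 8, 0, 0, 0]
    - [1, -3, 2.5, 8, 0, 0, 0]
    - [1, -6, 5, 8, 0, 0, 0]
    - [1, -9, 8, 8, 0, 0, 0]

```text
time: 16.97
tool_pos: [0.5252, 0.0232, 0.1174]
tool_rot: [3.139, 0.0, 1.569]
contact_force: [0.6, 2.0, -0.2]
opening: 0.0918
grip_force: 0.0
```

Request:
step_arm:
  commands:
    - [1, -3, 2.5, 0, 0, 0, 0]
    - [1, -6, 5.5, 0, 0, 0, 0]
    - [1, -9, 8.5, 0, 0, 0, 0]
    - [1, -11.3, 11.2, 0, 0, 0, 0]
    - [1, -11.3, 11.2, -2, 0, 0, 0]

```text
time: 17.38
tool_pos: [0.4101, 0.139, 0.099]
tool_rot: [3.138, -0.002, 1.575]
contact_force: [0.5, 0.2, 0.3]
opening: 0.0916
grip_force: 0.0
```

Request:
step_arm:
  commands:
    - [1, 0, 0, -4, 0, 0, 0]
    - [1, 0, 0, -4, 0, 0, 0]
    - [1, 0, 0, -4, 0, 0, 0]

```text
time: 17.63
tool_pos: [0.4115, 0.1351, 0.0558]
tool_rot: [-3.137, 0.001, 1.571]
contact_force: [-0.2, 0.5, 0.7]
opening: 0.0917
grip_force: 0.0
```

```bash
python3 - <<'E'
from h import *
s=observe();print(s['tool_pos'],s['opening'])
a=snap('scene','a5.png')[120:330,230:510,::-1];b=snap('wrist','b5.png')[:,:,::-1]
cv2.imwrite('pics/c5.png',np.hstack([cv2.resize(a,(400,300)),cv2.resize(b,(400,300))]))
E
```

```text
[0.41154766 0.13507501 0.05584377] 0.09166729803237741
```

View pics/c5.png

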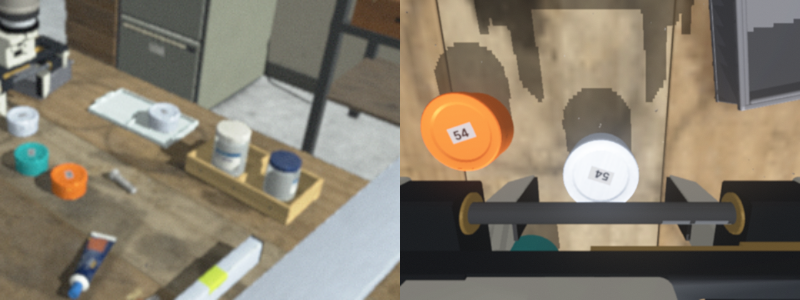

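Tin B sits in the tray. Tin A is centred at wrist (281,245), and the orange tin is clear of the finger.

Request:
step_arm:
  commands:
    - [1, 0, 0.2, -2, 0, 0, 0]
    - [1, 0, 0.2, -3.5, 0, 0, 0]
    - [1, 0, 0.2, -4.4, 0, 0, 0]
    - [0.8, 0, 0.2, -4.4, 0, 0, 0]
    - [0.5, 0, 0.2, -4.4, 0, 0, 0]

```text
time: 18.15
tool_pos: [0.4136, 0.1371, 0.0135]
tool_rot: [3.14, -0.0, 1.57]
contact_force: [-0.1, 0.6, -0.5]
opening: 0.0825
grip_force: 0.0
```

Request:
step_arm:
  commands:
    - [0.4, 0, 0, 0, 0, 0, 0]
    - [0.4, 0, 0, 0, 0, 0, 0]
    - [0.4, 0, 0, 0, 0, 0, 0]
    - [0.4, 0, 0, 0, 0, 0, 0]
    - [0.4, 0, 0, 0, 0, 0, 0]

```text
time: 18.57
tool_pos: [0.4133, 0.1373, 0.0133]
tool_rot: [3.14, -0.0, 1.571]
contact_force: [0.3, -0.6, 6.4]
opening: 0.0616
grip_force: 20.0
```

Request:
step_arm:
  commands:
    - [0.4, 0, 0, 3, 0, 0, 0]
    - [0.4, 0, 0, 6, 0, 0, 0]
    - [0.4, 0, 0, 9, 0, 0, 0]
    - [0.4, 3, 0, 10, 0, 0, 0]
    - [0.4, 6, -2, 10, 0, 0, 0]

```text
time: 18.98
tool_pos: [0.4746, 0.1194, 0.1163]
tool_rot: [3.135, -0.002, 1.574]
contact_force: [0.7, 0.2, 0.1]
opening: 0.0618
grip_force: 20.0
```

Request:
step_arm:
  commands:
    - [0.4, 3.5, -2, 0, 0, 0, 0]
    - [0.4, 7, -4, 0, 0, 0, 0]
    - [0.4, 10.5, -6, 0, 0, 0, 0]
    - [0.4, 13.8, -7.5, 0, 0, 0, 0]
    - [0.4, 13.8, -7.5, 0, 0, 0, 0]

```text
time: 19.4
tool_pos: [0.6161, 0.0386, 0.1122]
tool_rot: [3.137, 0.001, 1.567]
contact_force: [-1.3, -0.9, 0.0]
opening: 0.0622
grip_force: 20.0
```

Request:
step_arm:
  commands:
    - [0.4, 0, 0, -3, 0, 0, 0]
    - [0.4, 0, 0, -6, 0, 0, 0]
    - [0.4, 0, 0, -8, 0, 0, 0]
    - [0.4, 0, 0, -9, 0, 0, 0]
    - [0.4, 0, 0, -9, 0, 0, 0]

```text
time: 19.82
tool_pos: [0.6089, 0.0424, 0.0201]
tool_rot: [-3.137, -0.0, 1.571]
contact_force: [-0.3, 0.5, -0.1]
opening: 0.0617
grip_force: 20.0
```

Request:
step_arm:
  commands:
    - [0.4, 0, 0, -0.3, 0, 0, 0]
    - [0.4, 0, 0, -0.6, 0, 0, 0]
    - [0.4, 0, 0, -0.6, 0, 0, 0]
    - [0.4, 0, 0, -0.6, 0, 0, 0]

```text
time: 20.15
tool_pos: [0.6115, 0.0423, 0.0177]
tool_rot: [3.14, 0.0, 1.571]
contact_force: [-0.2, 0.3, -1.5]
opening: 0.0619
grip_force: 20.0
```

Request:
step_arm:
  commands:
    - [0.7, 0, 0, 0, 0, 0, 0]
    - [1, 0, 0, 0, 0, 0, 0]
    - [1, 0, 0, 0, 0, 0, 0]
    - [1, 0, 0, 0, 0, 0, 0]
    - [1, 0, 0, 2, 0, 0, 0]

```text
time: 20.57
tool_pos: [0.6084, 0.0423, 0.0335]
tool_rot: [-3.135, -0.0, 1.571]
contact_force: [0.7, -0.6, -0.1]
opening: 0.0862
grip_force: 0.0
```

Request:
step_arm:
  commands:
    - [1, 0, 0, 4, 0, 0, 0]
    - [1, 0, 0, 8, 0, 0, 0]
    - [1, -3, -2.5, 8, 0, 0, -0.1]
    - [1, -6, -5, 8, 0, 0, -0.21]
    - [1, -9, -8, 8, 0, 0, -0.21]

```text
time: 20.98
tool_pos: [0.5206, -0.0372, 0.1174]
tool_rot: [3.139, -0.0, 1.357]
contact_force: [0.3, -1.2, -0.0]
opening: 0.092
grip_force: 0.0
```

Request:
step_arm:
  commands:
    - [0.7, -3, -3, 0, 0, 0, 0]
    - [0.7, -6, -6, 0, 0, 0, 0]
    - [0.7, -9, -8.5, 0, 0, 0, 0]
    - [0.7, -10.4, -9.5, 0, 0, 0, 0]
    - [0.7, -10.4, -9.5, -2, 0, 0, 0]

```text
time: 21.4
tool_pos: [0.4166, -0.135, 0.0991]
tool_rot: [3.137, 0.002, 1.357]
contact_force: [1.9, 0.1, -0.1]
opening: 0.0656
grip_force: 0.0
```

Request:
step_arm:
  commands:
    - [0.6, 0, 0, -3.5, 0, 0, 0]
    - [0.6, 0, 0, -3.5, 0, 0, 0]
    - [0.6, 0, 0, -3.5, 0, 0, 0]
    - [0.6, 0, 0, -3.5, 0, 0, 0]

```text
time: 21.73
tool_pos: [0.418, -0.1323, 0.0626]
tool_rot: [3.141, 0.0, 1.361]
contact_force: [0.2, 0.3, 0.6]
opening: 0.0553
grip_force: 0.0
```

```bash
python3 - <<'E'
from h import *
import pickle
s=observe();print(s['tool_pos'],s['tool_rot'],s['opening'])
M=camera_model('wrist');pickle.dump(M,open('m6.pkl','wb'))
b=snap('wrist','b6.png')[:,:,::-1];a=snap('scene','a6.png')[120:330,230:510,::-1]
cv2.imwrite('pics/c6.png',np.hstack([cv2.resize(a,(240,180)).repeat(1,0) if 0 else cv2.copyMakeBorder(cv2.resize(a,(240,180)),0,240,0,0,cv2.BORDER_CONSTANT),b]))
E
```

```text
[ 0.41801946 -0.13234606  0.06258994] [3.14080183e+00 1.86956741e-04 1.36118256e+00] 0.05528608029339154
```

View pics/c6.png

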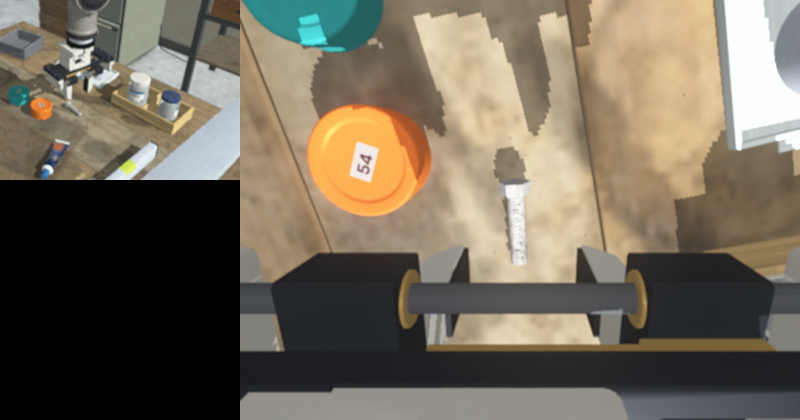

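Bolt in the wrist view: head (275,184), tail (279,264), in line with the jaws.

```bash
python3 - <<'E'
from h import *
import pickle
M=pickle.load(open('m6.pkl','rb'))
print(ray('wrist',275,182,.018,M),ray('wrist',279,263,.009,M)); print(observe()['tool_pos'])
E
```

```text
[ 0.4215 -0.0981  0.018 ] [ 0.4115 -0.1556  0.009 ]
[ 0.41848365 -0.1324676   0.06304924]
```

Request:
step_arm:
  commands:
    - [0.5, -0.3, 0, -3, 0, 0, 0]
    - [0.5, -0.3, 0, -5, 0, 0, 0]
    - [0.5, -0.3, 0, -5.8, 0, 0, 0]
    - [0.5, -0.3, 0, -5.9, 0, 0, 0]
    - [0.4, -0.3, 0, -5.9, 0, 0, 0]
  grip_force: 30

```text
time: 22.25
tool_pos: [0.415, -0.1323, 0.0033]
tool_rot: [3.141, 0.0, 1.361]
contact_force: [0.5, -0.1, -0.4]
opening: 0.0424
grip_force: 0.0
```

Request:
step_arm:
  commands:
    - [0.2, 0, 0, 0, 0, 0, 0]
    - [0, 0, 0, 0, 0, 0, 0]
    - [0, 0, 0, 0, 0, 0, 0]
    - [0, 0, 0, 0, 0, 0, 0]
    - [0, 0, 0, 0, 0, 0, 0]

```text
time: 22.67
tool_pos: [0.4146, -0.1323, 0.003]
tool_rot: [3.141, 0.0, 1.361]
contact_force: [-0.7, -0.9, 2.4]
opening: 0.0109
grip_force: 29.9
```

Request:
step_arm:
  commands:
    - [0, 0, 0, 0, 0, 0, 0]
    - [0, 0, 0, 0, 0, 0, 0]
    - [0, 0, 0, 0, 0, 0, 0]
    - [0, 0, 0, 0, 0, 0, 0]
    - [0, 0, 0, 0, 0, 0, 0]

```text
time: 23.08
tool_pos: [0.4146, -0.1323, 0.0029]
tool_rot: [3.141, 0.0, 1.361]
contact_force: [0.1, -0.2, 5.7]
opening: 0.0112
grip_force: 29.8
```

Request:
step_arm:
  commands:
    - [0, 0, 0, 3, 0, 0, 0]
    - [0, 0, 0, 7, 0, 0, 0]
    - [0, 0, 0, 11, 0, 0, 0]
    - [0, 1, 3.5, 13, 0, 0, 0]
    - [0, 2, 7, 13, 0, 0, 0]

```text
time: 23.5
tool_pos: [0.4371, -0.0635, 0.137]
tool_rot: [3.132, 0.001, 1.356]
contact_force: [1.6, -0.1, -1.1]
opening: 0.011
grip_force: 29.8
```

Request:
step_arm:
  commands:
    - [0, 1.5, 3.6, 0, 0, 0, 0]
    - [0, 3, 7.2, 0, 0, 0, 0]
    - [0, 4.5, 10.8, 0, 0, 0, 0]
    - [0, 6, 14.4, 0, 0, 0, 0]
    - [0, 7.5, 18, 0, 0, 0, 0]

```text
time: 23.92
tool_pos: [0.5095, 0.1197, 0.1323]
tool_rot: [-3.141, 0.0, 1.361]
contact_force: [0.9, -1.0, -1.4]
opening: 0.0115
grip_force: 29.8
```

Request:
step_arm:
  commands:
    - [0, 1.5, 3.6, 0, 0, 0, 0]
    - [0, 3, 7.2, 0, 0, 0, 0]
    - [0, 4.5, 10.8, 0, 0, 0, 0]
    - [0, 5, 14.4, 0, 0, 0, 0]
    - [0, 5, 14.6, -2, 0, 0, 0]

```text
time: 24.33
tool_pos: [0.5619, 0.2705, 0.1152]
tool_rot: [3.135, -0.006, 1.365]
contact_force: [-0.2, -0.0, -1.6]
opening: 0.011
grip_force: 29.8
```

Request:
step_arm:
  commands:
    - [0, 0, 0, -3, 0, 0, 0]
    - [0, 0, 0, -6, 0, 0, 0]
    - [0, 0, 0, -8.5, 0, 0, 0]
    - [0, 0, 0, -8.5, 0, 0, 0]
    - [0, 0, 0, -8.5, 0, 0, 0]

```text
time: 24.75
tool_pos: [0.5583, 0.2634, 0.0262]
tool_rot: [-3.138, 0.002, 1.361]
contact_force: [-0.1, 0.9, -1.0]
opening: 0.011
grip_force: 29.8
```

Request:
step_arm:
  commands:
    - [0.3, 0, 0, 0, 0, 0, 0]
    - [0.3, 0, 0, 0, 0, 0, 0]
    - [0.3, 0, 0, 0, 0, 0, 0]
    - [0.3, 0, 0, 0, 0, 0, 0]
    - [0.3, 0, 0, 0, 0, 0, 0]

```text
time: 25.17
tool_pos: [0.5599, 0.2639, 0.0287]
tool_rot: [3.14, -0.001, 1.361]
contact_force: [-1.1, 0.1, -0.2]
opening: 0.0275
grip_force: 0.0
```

Request:
step_arm:
  commands:
    - [0.3, 0, 0, 3, 0, 0, 0]
    - [0.3, 0, 0, 7, 0, 0, 0]
    - [0.3, 0, 0, 11, 0, 0, 0]
    - [0.3, 0, -4, 15, 0, 0, 0]
    - [0.3, 0, -7, 17, 0, 0, 0]

```text
time: 25.58
tool_pos: [0.5598, 0.2021, 0.1955]
tool_rot: [3.138, -0.002, 1.364]
contact_force: [0.2, -0.3, -0.2]
opening: 0.0273
grip_force: 0.0
```

Request:
step_arm:
  commands:
    - [0.3, 0, 0, 0, 0, 0, 0]
    - [0.3, 0, 0, 0, 0, 0, 0]
    - [0.3, 0, 0, 0, 0, 0, 0]
    - [0.3, 0, 0, 0, 0, 0, 0]

```text
time: 25.92
tool_pos: [0.5587, 0.2016, 0.1909]
tool_rot: [-3.14, 0.001, 1.361]
contact_force: [-0.4, 0.2, 0.1]
opening: 0.0277
grip_force: 0.0
```

```bash
python3 - <<'E'
from h import *
print(observe()['tool_pos'])
b=snap('wrist','b7.png')[:,:,::-1];a=snap('side','a7.png')[160:320,180:400,::-1]
cv2.imwrite('pics/c7.png',np.hstack([cv2.resize(a,(400,290)),cv2.resize(b,(387,290))]))
E
```

```text
[0.55867457 0.20161297 0.19090294]
```

View pics/c7.png

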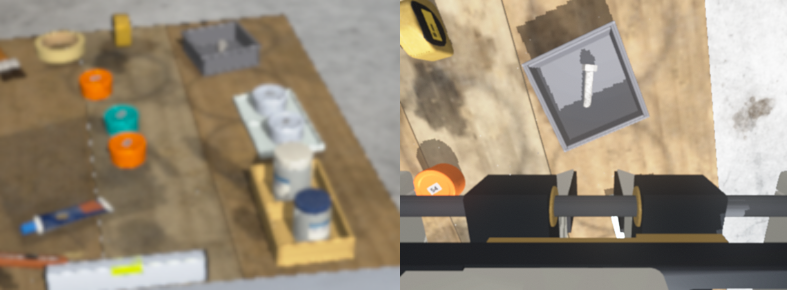

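The bolt lies in the bin at wrist-crop (588,85). Both tins sit in the tray, both jars stand in the crate, and the bystanders look untouched. Handing in.

```bash
python3 -c "
from h import *
print(hand_in())"
```

```text
the job is handed in; nothing more can be done
None
```

I handed the job in after about 26 s of robot time. The last pictures show both jars upright in the crate, both metal tins flat in the tray and the bolt in the bin; the level and tape look unmoved. The hand-in call gave no verdict.

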